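# Refit the catch tray of the parts sorting box

### The arm

A 6-joint arm with a two-finger parallel gripper is mounted at the origin on the work surface. World frame = base frame: x ahead of the robot, y to its left, z up, the work surface at z = 0. Lengths are in m, angles in rad, forces in N, time in s.
With the tool pointing down it reaches from about 0.2 to 0.875 m from the base axis. Payload 3.4 kg.
Tool frame: the origin (TCP) lies at the very end of the fingers, on their centre line; the grasp point (between the pads) lies robot.grip_point_offset behind it (robot.grip_point_offset is the distance from the TCP to the grasp point, in m); z points along the fingers, y is the direction in which the jaws open and shut (so a half turn about z gives the same grasp; the last joint's range is limited). The gripper opens to 94 mm and grips with 3 to 60 N. Pads are 16 mm wide; open, the fingers measure 119 mm over their backs; the gripper's body (75 mm by 177 mm) begins 78 mm behind the grasp point.
Start: joints at [-1.406, 0.276, 1.505, -0, 1.361, -0.121], TCP at [0.162, -0.552, 0.205] pointing down, gripper open.
Joint ranges: [-2.89, 2.89], [-0.75, 2.08], [0.22, 2.7], [-1.18, 4.32], [0.11, 2.71], [-2.7, 2.7]. Speed limits (rad/s): [2.57, 2.57, 3.14, 3.14, 3.14, 3.14].

### API

Orientations are given as a rotation vector (axis times angle).
In Python, from rig import robot, eyes, models gives the robot as it stands.
- The arm moves only by the tool carry_out, never from a script. Its argument "commands" is a list of rows, each a list of 3 entries, a list of its own where there are three numbers: the shift along the tool's x, y, z in mm, then the turn about the tool's z in degrees, then the finger opening in mm, from 0 to 94. A call has 1 to 20 rows; each row is the pose to reach, as a shift and turn from the pose measured when the call began, along the tool's axes at that moment; what a row does not reach only later rows make up. A row lasts 1/10 s, in which the tool goes at most 50 mm and 8.59 degrees, less where a joint would pass 70% of its speed; a pose out of reach is approached as far as the arm can. A call with a gripper value outside its range is refused whole. The fingers move at their own pace and stop on an object; the grip force is fixed at half the most. Time passes only in rows, so rows that repeat a pose let the fingers close. It gives the time, the measured TCP pose, the force and the opening at its end, in the units of the state.
- robot.get_state(): the state, without advancing time (a new reading comes with each control period).
- eyes.grab_frame(name): name is "scene" or "top" or "wrist"; returns the picture (480x640x3 uint8, red, green, blue); there is no depth.
- eyes.calibration(name): a dict with "vertical_fov" (degrees; the focal length in pixels is half the picture's height over the tangent of half this angle, whatever the lens; pixels are square), "cx", "cy" (the principal point, pixels), "R" (3x3) and "t" (3): a world point X has camera coordinates R X + t. Camera axes: x right, y down, z forward; pixel columns grow to the right and rows downward; lengths in m; the calibration is good to about 2 mm. A picture is of the moment at which its call begins: read the wrist's pose just before it. calibration takes no time and is no camera call; for the wrist camera it gives the pose at the moment of the call.
- robot.hand_in(): hands the job in, once; it reports no verdict.
Trained networks look in the newest picture that a camera, given by its name, has taken for a name from the list of things; names that differ only in an ending like _2 or _b are one class to them, and where a whole thing is asked for, a point or a joint stands for the part that bears it (a point fixed in the world has none). Each returns a list of dicts, best first, with "p" (0 to 1); they miss things now and then, are a little off and sometimes report something else, mostly with a low value. They report only what shows in the picture. A call takes as long as a camera call. They do not tell look-alikes from the thing itself.
- models.spot_in(camera, label): "centre" ([column, row] as shares, 0 to 1, of the picture: columns of its width, rows of its height, amid what is visible of it).
- models.silhouettes(camera, label): "mask" (480x640 bool, what is visible of it) and "centre" ([column, row] as shares, 0 to 1, of the picture: columns of its width, rows of its height, amid what is visible of it).
The state is a dict: "time": time; "joints": joint angles; "joint_vel": joint speeds; "joint_efforts": joint torques, N m; "tcp_pos": TCP position; "orientation": TCP orientation; "force": force on the tool from outside, world axes, zero at the start; "wrist_torque": the same for the moment, N m; "finger_gap": finger opening in m.
Only numpy, scipy, OpenCV 4.12 (cv2) and the standard library are available. Lean on these libraries where they do the work, as an engineer would, in place of code of your own. Each camera call takes 0.05 s, during which the arm holds its last target.

### The job

Pick up the catch tray with the red front by its dark upright tab, keep it level, and slide it into the open bay of the blue sorting box until its red front is flush against the box, feeling your way along the hidden guide walls and never forcing it (keep under about 18 N). Only once it is fully home, swing the orange keeper on the box's corner round until it stops in front of the tray's red front. Leave the jar, the tape roll and the toy truck where they are.

Things in the scene. Friction and masses are not known exactly. Their poses are not given: they have to be found in the camera images.
- sorter: Fixed blue sorting box, 140 deep, 184 wide, 66 mm high to its roof; a look-only wooden sieve frame on the roof, to 80 mm high, begins 47 mm behind the front. Origin: centre of the lower edge of its open front. x points level into the bay, y to the left seen looking in, z up. Contact force between tray and box must stay under 18 N.
- bay_mouth (a point): Middle of the front edge of the bay floor, 18 mm above the table; axes as the box. The opening is 160 mm wide between the 12 mm side walls, its roof 40 mm above this floor; closed back. A tray slides in along +x, the front plate stopping on the box's front: fully home the tab's grip point is 44 mm in front of (-x) and 27 mm above this point.
- bay_guides (a point): Nominal middle of the guide walls, 68 mm inside the bay on the box's centre line, hidden by the roof. The two rigid walls are 93 mm apart. Their true line is NOT measured: up to 10 mm to either side, skewed up to 0.05 rad, and must be felt. Straight from 26 to 126 mm inside the front; before that they flare (0.55 rad) to 115 mm apart, 8 mm inside.
- tray_tab (a point): Grip point of the loose catch tray: centre of its upright dark steel tab, 50 long (x) x 12 thick (y) x 38 mm high. Axes are the tray's: x from tab to pan, the way it goes in; z up. 27 mm above the tray's underside. Red front plate 6 thick, 152 wide, 44 mm high, its rear face 44 mm ahead (+x); then the pan, 120 long, 90 wide, 32 mm high, far end 164 mm ahead.
- tray: The same catch tray, 250 g give or take 30%, white pan with small parts, red front. Origin at the centre of the pan's underside, axes as tray_tab, which lies at x = -104, z = 27 mm from here.
- keeper_post (a point): Upright orange post to swing the keeper by, 14 mm diameter, 38 mm high; this point is half-way up, 91 mm above the table and 46 mm from the pivot. A 22 mm wide lip under the bar's end hangs 22 mm below the roof; closed, it stands 5 mm in front of the home tray's red front. Friction 0.03 N m; it stays where left.
- keeper_pivot (a point): Vertical axis of the keeper, on the roof's corner: x = 34, y = 72 mm in the box's frame; this point is 91 mm above the table, level with the grip point of the post. Axes as the box.
- keeper (a joint): Keeper angle: 0 = open, bar pointing from the pivot to the box's +y, clear of the opening; 1.571 = closed, at its hard stop, bar pointing to the box's -x, in front of the tray. Grows anticlockwise seen from above.
- paint_jar: Bystander: small glass paint jar, yellow cap, 44 mm diameter, 50 mm high; origin at the centre of its underside.
- tape_roll: Bystander: green tape roll, 68 mm outside, 20 mm high; origin at the centre of its underside.
- toy_truck: Bystander: yellow and grey toy truck, 85 x 42 x 38 mm; origin on the table below its centre.
Mind the look-alikes: they are no part of the job. There is more than one size of the tray; the job needs the larger.

How it is judged:
By the outcome, as a careful person would: the job done as asked, in the order asked, and still so for the second after the job is handed in, with the robot touching nothing.
It also fails if it takes over 72 s, if anything falls off the work surface, if the arm or the gripper's body presses on something with over 40 N, if the wrist force passes 120 N, or if a joint passes its speed limit or range.

## Working session

There is one attempt and no reset: what is moved stays moved. The work goes in short steps, Python scripts to look and compute and a tool call to move; the robot and the scene stay as the last step left them, time stands still between calls to the robot, and variables do not carry over. Pictures are saved under pics/ and viewed, and the job is handed in when it is done.

Besides the shell and the picture viewer there is one more tool, called after ">>>" in YAML: its name, and indented under it one key for each argument. carry_out: Moves the arm, as the interface text tells. Its arguments: {"type":"object","properties":{"commands":{"type":"array","items":{"type":"array"}}},"required":["commands"]}

```bash
ls; mkdir -p pics
cat > h.py <<'E'
import numpy as np, cv2
from rig import robot, eyes, models
def save(name,fn):
    im=eyes.grab_frame(name); cv2.imwrite('pics/'+fn,im[:,:,::-1]); return im
def K(name):
    c=eyes.calibration(name); f=240/np.tan(np.radians(c['vertical_fov'])/2)
    return c,f
def ray(name,px,z):
    c,f=K(name); R=np.array(c['R']);t=np.array(c['t'])
    d=R.T@np.array([(px[0]-c['cx'])/f,(px[1]-c['cy'])/f,1]); o=-R.T@t
    return o+d*(z-o[2])/d[2]
def proj(name,X):
    c,f=K(name); p=np.array(c['R'])@np.array(X)+np.array(c['t'])
    return np.array([f*p[0]/p[2]+c['cx'],f*p[1]/p[2]+c['cy']])
E
python3 - <<'E'
from h import *
for n in ['scene','top','wrist']:
    save(n,n+'0.png'); c=eyes.calibration(n); print(n,c)
print(robot.get_state(), robot.grip_point_offset)
for l in ['sorter','tray','tray_tab','keeper_post']:
    for m in models.spot_in('top',l): print(l,m['p'],np.array(m['centre'])*[640,480])
E
```

```text
pics
scene {'vertical_fov': 50.731383832962486, 'cx': 312.93828831187113, 'cy': 236.4351291254937, 'R': array([[ 0.52531752,  0.85089214, -0.00490646],
       [ 0.46848116, -0.29403137, -0.83310921],
       [-0.71032873,  0.43534828, -0.55308676]]), 't': array([-0.25265272, -0.18181425,  1.54298175])}
top {'vertical_fov': 52.36533687362421, 'cx': 320.98855159405997, 'cy': 242.89809334941648, 'R': array([[ 0.01401733, -0.99964311,  0.02274151],
       [-0.9941162 , -0.01637572, -0.10707388],
       [ 0.10740807, -0.02110681, -0.99399095]]), 't': array([-0.06979377,  0.55015238,  0.98864553])}
wrist {'vertical_fov': 63.42578099571962, 'cx': 323.03116036744683, 'cy': 237.79679053782502, 'R': array([[ 2.83003636e-01, -9.59118547e-01, -7.44942924e-04],
       [-9.21910488e-01, -2.72238862e-01,  2.75621216e-01],
       [-2.64556222e-01, -7.73150354e-02, -9.61266035e-01]]), 't': array([-0.57546972, -0.02985926,  0.3899744 ])}
{'time': 0.15, 'joints': array([-1.40600415e+00,  2.76404282e-01,  1.50581408e+00, -2.54239812e-07,
        1.36069672e+00, -1.20984650e-01]), 'joint_vel': array([-0.00193423, -0.00182467, -0.00345989, -0.00149416, -0.00064013,
       -0.00130426]), 'joint_efforts': array([ 1.34107897e-03, -4.04927158e+01, -2.37432593e+01,  7.01957289e-02,
        3.15288361e-02, -8.98596636e-05]), 'tcp_pos': array([ 0.16202843, -0.55126434,  0.20484063]), 'orientation': array([-3.10826743e+00, -4.47183036e-01,  4.58674938e-05]), 'force': array([ 0.54747469, -0.03526548,  0.84668353]), 'wrist_torque': array([ 0.0286172 , -0.02668956, -0.02225751]), 'finger_gap': 0.0938770690255184} 0.0188
sorter 0.64 [365.376 229.584]
sorter 0.45 [374.016 347.088]
tray 0.91 [190.592 243.792]
tray 0.71 [209.28  320.784]
tray_tab 0.86 [209.216 321.312]
tray_tab 0.64 [191.168 242.304]
keeper_post 0.78 [350.272 178.896]
```

View pics/top0.png

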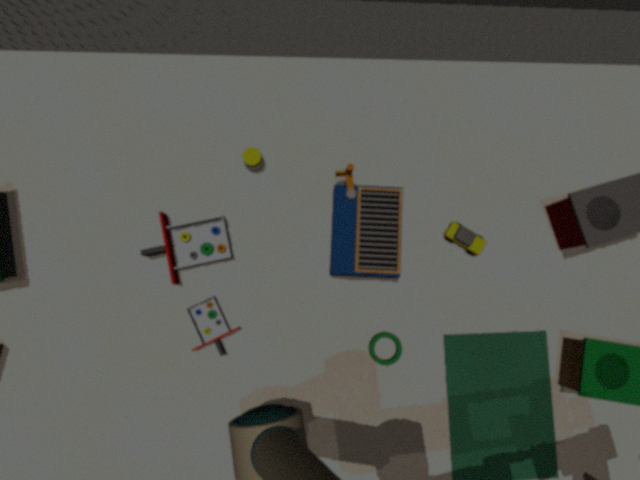

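View pics/scene0.png

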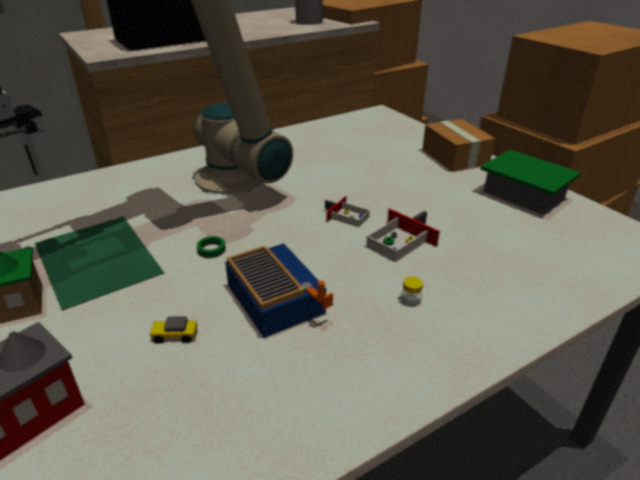

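Run:
```python
import cv2
im=cv2.imread('pics/top0.png')
a=cv2.resize(im[195:300,130:245],None,fx=5,fy=5,interpolation=cv2.INTER_CUBIC)
b=cv2.resize(im[155:290,320:415],None,fx=5,fy=5,interpolation=cv2.INTER_CUBIC)
cv2.imwrite('pics/ta.png',cv2.convertScaleAbs(a,alpha=1.5));cv2.imwrite('pics/tb.png',cv2.convertScaleAbs(b[:600],alpha=1.5))
```

```text
(no output)
```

View pics/ta.png

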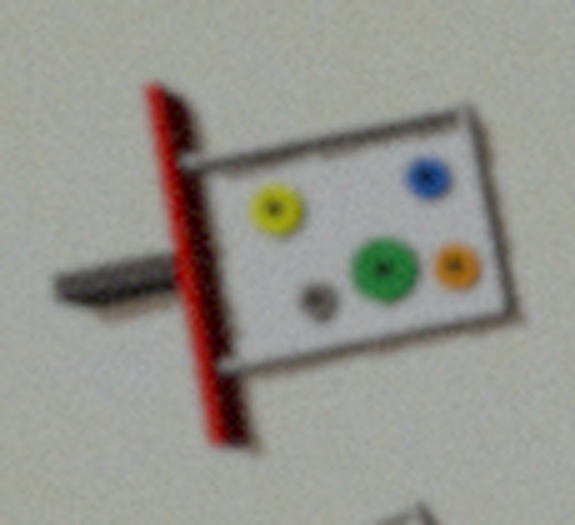

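View pics/tb.png

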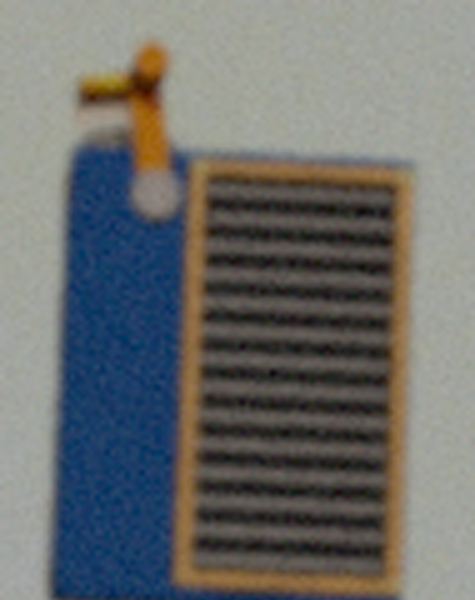

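View pics/wrist0.png

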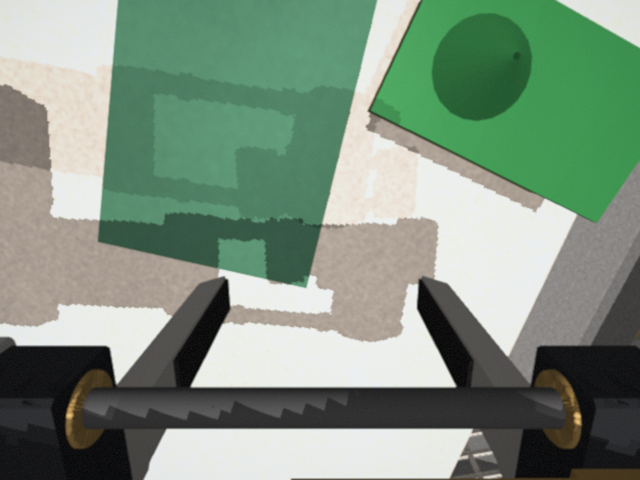

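```bash
cat > m1.py <<'E'
from h import *
def A(x,y): return (130+(x-2)/5,195+(y-2)/5)
def B(x,y): return (320+(x-2)/5,155+(y-2)/5)
P=lambda p,z: np.round(1000*ray('top',p,z)[:2],1)
for n,p,z in [('plate up',A(148,88),.044),('plate low',A(211,442),.044),('pan far up',A(467,106),.032),('pan far low',A(516,316),.032),('pan near up',A(186,165),.032),('pan near low',A(228,370),.032),
 ('tab end',A(57,285),.046),
 ('box front up',B(76,148),.066),('box front low',B(54,600),.066),('frame tr',B(413,165),.08),('frame tl',B(195,162),.08),('frame bl',B(174,585),.08),('frame br',B(398,592),.08),('pivot',B(155,193),.08),('post',B(152,55),.11)]:
    print(n,P(p,z))
E
python3 m1.py
```

```text
plate up [607.7 272.7]
plate low [462.9 240.2]
pan far up [604.5 144. ]
pan far low [517.  120.7]
pan near up [577.6 259.2]
pan near low [492.8 238. ]
tab end [525.6 304.9]
box front up [668.3 -87.2]
box front low [483.8 -80.4]
frame tr [ 660.7 -222.6]
frame tl [ 660.2 -134.5]
frame bl [ 489.8 -127.2]
frame br [ 488.4 -216. ]
pivot [ 647.2 -118.5]
post [ 695.8 -114.4]
```

```bash
cat >> h.py <<'E'
from scipy.spatial.transform import Rotation as Ro
def shift(target,yaw_deg):
    s=robot.get_state(); R=Ro.from_rotvec(s['orientation']).as_matrix()
    yaw=np.degrees(np.arctan2(R[1,0],R[0,0]))
    d=1000*R.T@(np.array(target)-s['tcp_pos'])
    return np.round(d,1), round(-((yaw_deg-yaw+180)%360-180),2), 'yaw',round(yaw,2),'tilt',np.round(R[:,2],4)
E
python3 - <<'E'
from h import *
c=eyes.calibration('wrist'); p=-np.array(c['R']).T@c['t']; s=robot.get_state()
R=Ro.from_rotvec(s['orientation']).as_matrix()
print('cam in tool',R.T@(p-s['tcp_pos']), (np.array(c['R'])@R).T)
print(shift([.535,.25,.26],103.2))
E
```

```text
cam in tool [ 0.07942581  0.00083574 -0.17784171] [[ 1.12365082e-03 -9.61223579e-01 -2.75767962e-01]
 [ 9.99999181e-01  9.11026235e-04  8.99125499e-04]
 [-6.13028783e-04 -2.75768746e-01  9.61223815e-01]]
(array([ 583.8, -664. ,  -54.5]), np.float64(-86.82), 'yaw', np.float64(16.38), 'tilt', array([-1.e-04,  4.e-04, -1.e+00]))
```

>>> carry_out:
  commands:
    - [[584,-664,-54],-87,94]
    - [[584,-664,-54],-87,94]
    - [[584,-664,-54],-87,94]
    - [[584,-664,-54],-87,94]
    - [[584,-664,-54],-87,94]
    - [[584,-664,-54],-87,94]
    - [[584,-664,-54],-87,94]
    - [[584,-664,-54],-87,94]
    - [[584,-664,-54],-87,94]
    - [[584,-664,-54],-87,94]
    - [[584,-664,-54],-87,94]
    - [[584,-664,-54],-87,94]
    - [[584,-664,-54],-87,94]
    - [[584,-664,-54],-87,94]
    - [[584,-664,-54],-87,94]
    - [[584,-664,-54],-87,94]
    - [[584,-664,-54],-87,94]
    - [[584,-664,-54],-87,94]
    - [[584,-664,-54],-87,94]
    - [[584,-664,-54],-87,94]

```text
time: 2.35
tcp_pos: [0.5349, 0.2503, 0.2589]
orientation: [-1.945, -2.466, 0.002]
force: [0.2, -0.0, -0.1]
finger_gap: 0.0938
```

Run:
```python
from h import *
print(shift([.535,.25,.26],103.2))
save('wrist','w1.png')
for p in [(.527,.293,.046),(.535,.2565,.044)]: print(proj('wrist',p))
```

```text
(array([-0.3,  0. , -1.1]), np.float64(0.26), 'yaw', np.float64(103.46), 'tilt', array([-1.5e-03, -8.0e-04, -1.0e+00]))
[327.01673132 163.16009217]
[326.20258458 199.97665404]
```

View pics/w1.png

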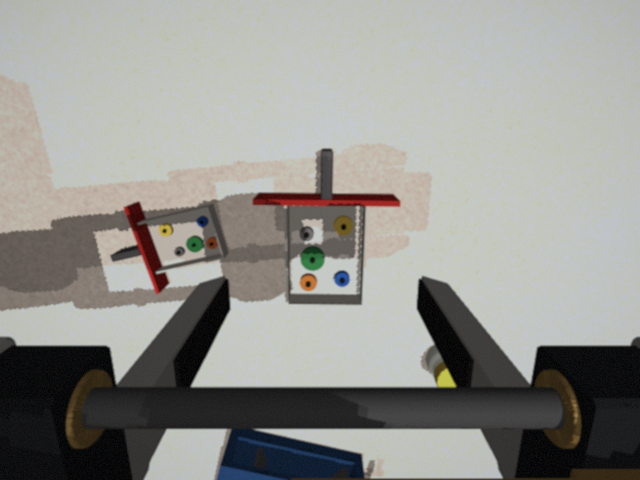

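Run:
```python
import cv2
im=cv2.imread('pics/w1.png')
a=cv2.resize(im[140:310,245:410],None,fx=3.5,fy=3.5,interpolation=cv2.INTER_CUBIC)
cv2.imwrite('pics/w1a.png',a)
```

```text
(no output)
```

View pics/w1a.png

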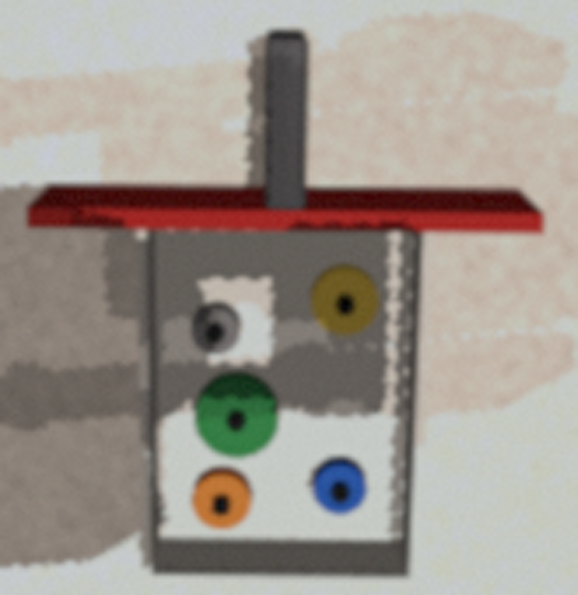

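```bash
cat > m2.py <<'E'
from h import *
def A(x,y): return (245+(x-1.3)/3.5,140+(y-1.3)/3.5)
P=lambda p,z: np.round(1000*ray('wrist',p,z)[:2],1)
for n,p,z in [('plate L f',A(28,207),.044),('plate R f',A(542,212),.044),('plate L r',A(28,225),.044),('plate R r',A(542,230),.044),
 ('pan far L',A(155,542),.032),('pan far R',A(407,541),.032),('pan farbot L',A(153,573),0),('pan farbot R',A(408,574),0),('pan near L',A(150,228),.032),('pan near R',A(420,229),.032),
 ('tab end L',A(268,38),.046),('tab end R',A(304,38),.046),('tab nr L',A(266,207),.046),('tab nr R',A(305,207),.046)]:
    print(n,P(p,z))
E
python3 m2.py
```

```text
plate L f [461.5 240.2]
plate R f [608.  273.8]
plate L r [462.5 234.9]
plate R r [609.6 268.6]
pan far L [520.  139.2]
pan far R [599.2 158.5]
pan farbot L [522.1 112.6]
pan farbot R [609.4 133.2]
pan near L [496.9 239.8]
pan near R [576.5 258.5]
tab end L [518.5 303.6]
tab end R [528.4 306. ]
tab nr L [529.1 256.7]
tab nr R [540.1 259.4]
```

```bash
cat >> m2.py <<'E'
print('---')
for n,p,z in [('far L',A(153,573),.032),('far R',A(408,574),.032),('tabend top?',A(286,30),.046),('tabend bottom',A(286,30),.008),('plate bottom f L',A(52,186),0),('plate bottom f R',A(520,190),0)]: print(n,P(p,z))
E
python3 m2.py | sed -n '/---/,$p'
python3 - <<'E'
from h import *
import numpy as np
d=np.array([np.cos(np.radians(-77)),np.sin(np.radians(-77))]); t=np.array([.5262,.294])
for a in (-25,25,38,44): 
  for z in (0.008,.046): print(a,z,proj('top',[*(t+d*a/1000),z]),proj('wrist',[*(t+d*a/1000),z]))
E
```

```text
---
far L [521.6 128.3]
far R [602.5 147.3]
tabend top? [522.9 306.9]
tabend bottom [523.7 305. ]
plate bottom f L [461.7 239.1]
plate bottom f R [609.4 273.1]
-25 0.008 [140.62137109 255.49059447] [326.46410352 135.04145076]
-25 0.046 [134.1796402  253.96817779] [326.73580609 135.92083961]
25 0.008 [164.11870147 250.55266199] [325.99524456 181.89767108]
25 0.046 [158.58403208 248.84609619] [326.21369191 187.10982428]
38 0.008 [170.21133761 249.27230267] [325.87825922 193.58880014]
38 0.046 [164.91120342 247.5181267 ] [326.08392423 199.83247341]
44 0.008 [173.02101012 248.68185376] [325.82492041 198.91930485]
44 0.046 [167.82894271 246.90574107] [326.0248241  205.62675331]
```

Run:
```python
from h import *
print(shift([.527,.2901,.0085],103.05))
```

```text
(array([ 41.4,   2.4, 250.6]), np.float64(0.34), 'yaw', np.float64(103.39), 'tilt', array([-1.3e-03, -9.0e-04, -1.0e+00]))
```

>>> carry_out:
  commands:
    - [[41.4,2.4,30],0.3,94]
    - [[41.4,2.4,80],0.3,94]
    - [[41.4,2.4,130],0.3,60]
    - [[41.4,2.4,170],0.3,50]
    - [[41.4,2.4,200],0.3,50]
    - [[41.4,2.4,220],0.3,50]
    - [[41.4,2.4,235],0.3,50]
    - [[41.4,2.4,245],0.3,50]
    - [[41.4,2.4,250],0.3,50]
    - [[41.4,2.4,250],0.3,50]
    - [[41.4,2.4,250],0.3,50]

```text
time: 3.5
tcp_pos: [0.5276, 0.29, 0.01]
orientation: [1.954, 2.46, -0.0]
force: [0.4, 0.4, 0.7]
finger_gap: 0.0501
```

Run:
```python
from h import *
print(shift([.527,.2901,.0085],103.05))
save('wrist','w2.png')
print(robot.get_state()['force'])
```

```text
(array([ 0.3, -0.6,  1.5]), np.float64(0.02), 'yaw', np.float64(103.07), 'tilt', array([ 1.e-04, -3.e-04, -1.e+00]))
[-0.44187187  1.03862551  0.60713317]
```

View pics/w2.png

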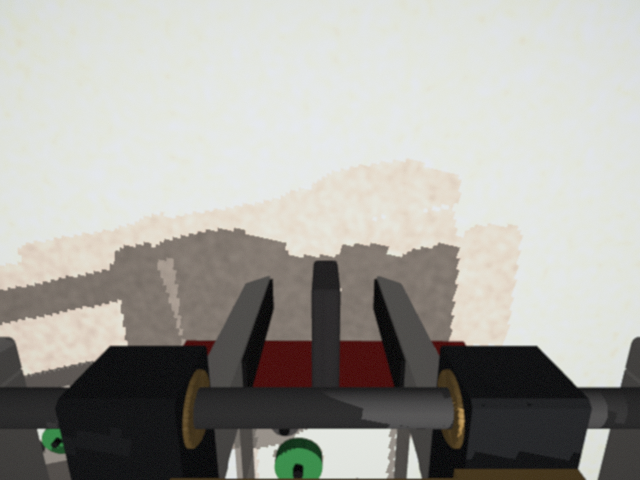

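>>> carry_out:
  commands:
    - [[0,0,1],0,30]
    - [[0,0,1],0,20]
    - [[0,0,1],0,12]
    - [[0,0,1],0,5]
    - [[0,0,1],0,0]
    - [[0,0,1],0,0]
    - [[0,0,1],0,0]
    - [[0,0,1],0,0]
    - [[0,0,1],0,0]

```text
time: 4.45
tcp_pos: [0.5279, 0.2902, 0.0091]
orientation: [1.954, 2.46, 0.001]
force: [0.1, 1.2, -0.4]
finger_gap: 0.0118
```

>>> carry_out:
  commands:
    - [[0,0,-5],0,0]
    - [[0,0,-12],0,0]
    - [[0,0,-22],0,0]
    - [[0,0,-30],0,0]
    - [[0,0,-40],0,0]
    - [[0,0,-40],0,0]
    - [[0,0,-40],0,0]

```text
time: 5.15
tcp_pos: [0.528, 0.2903, 0.0497]
orientation: [1.954, 2.459, 0.002]
force: [0.2, -1.0, -3.4]
finger_gap: 0.0119
```

Run:
```python
from h import *
save('wrist','w3.png');save('scene','s3.png')
print(robot.get_state())
```

```text
{'time': 5.25, 'joints': array([ 3.87424848e-01,  4.38524458e-01,  1.67034222e+00, -3.63273136e-04,
        1.03278245e+00,  1.59439143e-01]), 'joint_vel': array([ 0.00155164,  0.00646554,  0.00258348,  0.00039106, -0.00027409,
       -0.0006113 ]), 'joint_efforts': array([ 3.93642287e-03, -4.76066244e+01, -2.07330644e+01, -3.63255513e-02,
        1.91461244e-03, -4.37437911e-04]), 'tcp_pos': array([0.52750143, 0.29006961, 0.04891154]), 'orientation': array([ 1.95396268e+00,  2.45969497e+00, -3.17373702e-04]), 'force': array([ 0.28780443,  0.13142494, -4.0793154 ]), 'wrist_torque': array([ 0.07205462, -0.08743256,  0.04378054]), 'finger_gap': 0.012029447010395683}
```

View pics/w3.png

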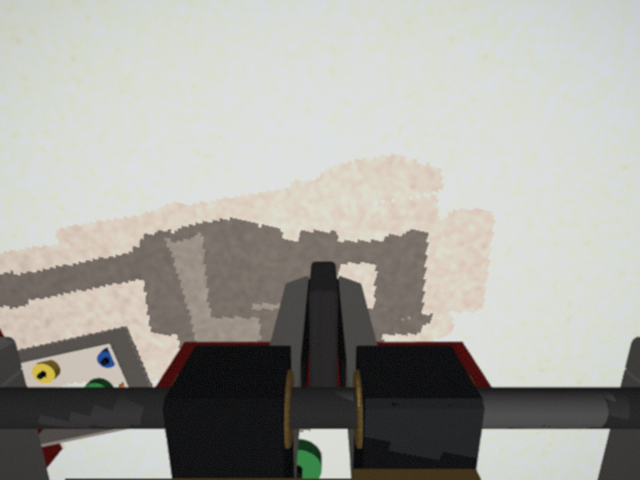

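View pics/s3.png

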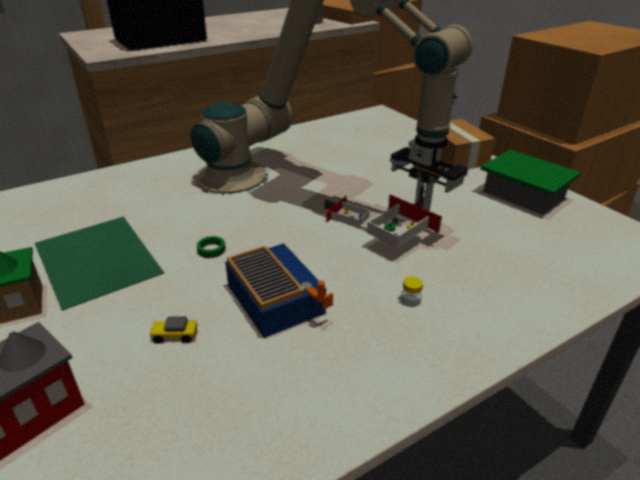

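```bash
cat > m3.py <<'E'
from h import *
from scipy.optimize import least_squares
from scipy.ndimage import map_coordinates
im=cv2.imread('pics/top0.png').astype(float)
g=im[:,:,2]  # red channel: blue box dark, table bright
def edge(z,a,b,ch,n=40,w=5):
    # box-plane line endpoints world; find max-gradient along normal -> world pts
    pa,pb=proj('top',[*a,z]),proj('top',[*b,z]); d=(pb-pa)/np.linalg.norm(pb-pa); nn=np.array([-d[1],d[0]])
    out=[];ts=np.arange(-w,w+.01,.1)
    for s in np.linspace(.1,.9,n):
        p=pa+s*(pb-pa)
        q=p[None]+ts[:,None]*nn
        v=map_coordinates(cv2.GaussianBlur(im[:,:,ch],(0,0),.8),[q[:,1],q[:,0]],order=1)
        gr=np.abs(np.gradient(v)); k=np.argmax(gr); out.append(ray('top',q[k],z)[:2])
    return np.array(out)
o=np.array([.576,-.084]); th=-.036
bx=np.array([th,-1.]);by=np.array([1.,th])
bx/=np.linalg.norm(bx);by/=np.linalg.norm(by)
Pt=lambda x,y:o+bx*x/1000+by*y/1000
for n,a,b,z,ch in [('front',Pt(0,-90),Pt(0,60),.066,2),('near side',Pt(3,-92),Pt(45,-92),.066,2),('near side all',Pt(3,-92),Pt(137,-92),.066,2),('far side',Pt(5,92),Pt(26,92),.066,2),('far all',Pt(47,92),Pt(137,92),.066,2),('frame front',Pt(47,-84),Pt(47,84),.08,2),('back',Pt(140,-90),Pt(140,90),.066,2)]:
    e=edge(z,a,b,ch); r=(e-o)*1000; X=r@bx; Y=r@by
    if n in('front','frame front','back'): c=np.polyfit(Y,X,1); res=np.polyval(c,Y)-X
    else: c=np.polyfit(X,Y,1);res=np.polyval(c,X)-Y
    print(n,'med X',np.median(X).round(2),'med Y',np.median(Y).round(2),'slope',c[0].round(4),'at0',c[1].round(2),'rms',res.std().round(2))
E
python3 m3.py
```

```text
front med X -2.43 med Y -15.63 slope -0.0022 at0 -2.43 rms 0.85
near side med X 23.98 med Y -92.8 slope 0.0295 at0 -93.4 rms 0.66
near side all med X 70.0 med Y -84.78 slope 0.0911 at0 -93.19 rms 2.41
far side med X 15.5 med Y 92.0 slope -0.0268 at0 92.57 rms 0.44
far all med X 91.83 med Y 85.02 slope -0.0067 at0 85.6 rms 0.83
frame front med X 44.9 med Y -0.8 slope 0.0044 at0 45.09 rms 1.24
back med X 131.64 med Y -1.07 slope -0.0029 at0 131.79 rms 0.96
```

Run:
```python
from h import *
print('jar',ray('top',(253,157),.05))
print('keeper post',ray('top',(350,166),.11),'lip end',ray('top',(336,173),.07))
print(shift([.582,.0929,.0495],87.94))
```

```text
jar [0.72636957 0.08296102 0.05      ]
keeper post [ 0.69500438 -0.11443326  0.11      ] lip end [ 0.69068354 -0.08915626  0.07      ]
(array([-204.4,    8.5,   -0.5]), np.float64(15.13), 'yaw', np.float64(103.07), 'tilt', array([ 1.e-04, -3.e-04, -1.e+00]))
```

>>> carry_out:
  commands:
    - [[-15,1,0],2,0]
    - [[-40,2,0],4,0]
    - [[-65,3,0],6,0]
    - [[-90,4,0],8,0]
    - [[-115,5,0],10,0]
    - [[-140,6,0],12,0]
    - [[-165,7,0],14,0]
    - [[-185,8,0],15.1,0]
    - [[-198,8.5,0],15.1,0]
    - [[-204.4,8.5,0],15.1,0]
    - [[-204.4,8.5,10],15.1,0]
    - [[-204.4,8.5,19],15.1,0]
    - [[-204.4,8.5,19],15.1,0]
    - [[-204.4,8.5,19],15.1,0]

```text
time: 6.65
tcp_pos: [0.5812, 0.0937, 0.0292]
orientation: [-2.258, -2.182, 0.002]
force: [-0.1, -0.3, -2.3]
finger_gap: 0.0124
```

Run:
```python
from h import *
save('wrist','w4.png');save('scene','s4.png');save('top','t4.png')
s=robot.get_state();print(s['tcp_pos'],s['force'],s['wrist_torque'])
print(shift([.582,.0929,.030],87.94))
```

```text
[0.5821464  0.09342395 0.0301272 ] [ 0.44094306  0.46053492 -3.19354224] [ 0.09698242 -0.04146065  0.00561751]
(array([-0.5, -0.1,  0.1]), np.float64(0.08), 'yaw', np.float64(88.02), 'tilt', array([ 5.e-04, -3.e-04, -1.e+00]))
```

View pics/t4.png

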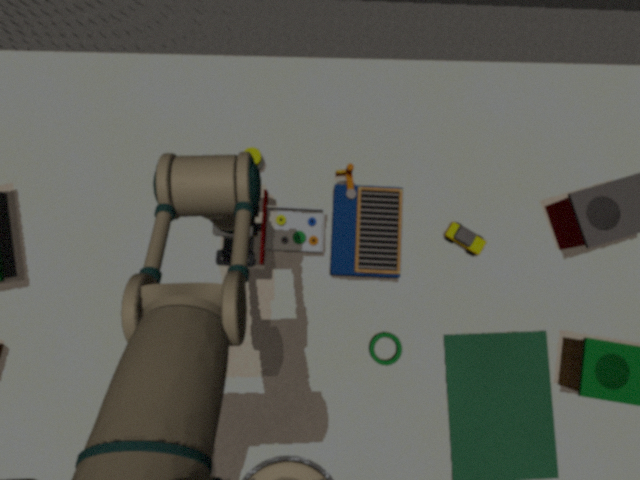

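View pics/w4.png

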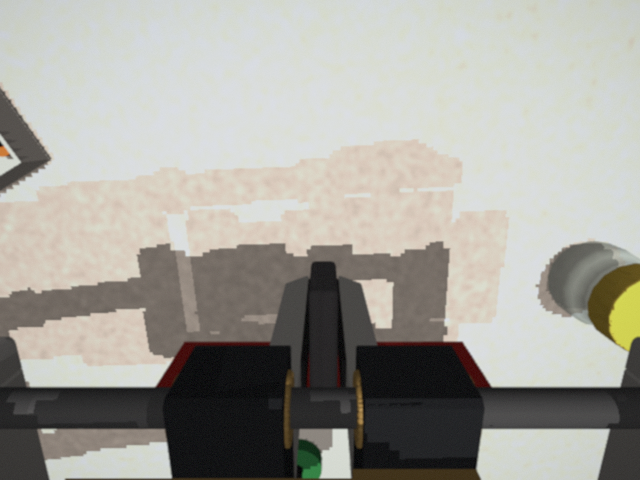

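View pics/s4.png

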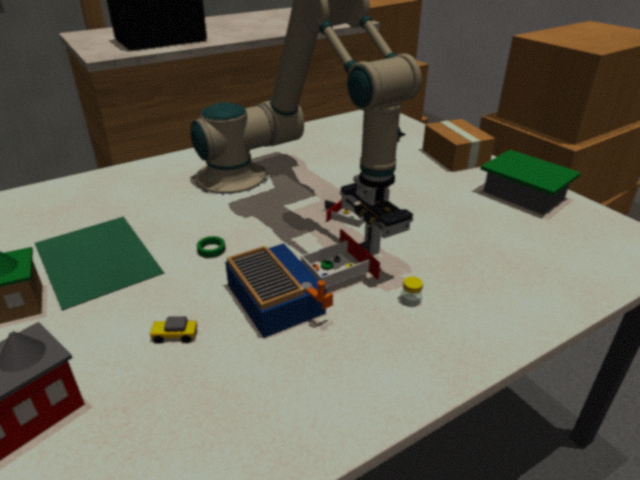

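Check relative alignment of pan and box in the top picture.

Run:
```python
import cv2
im=cv2.imread('pics/t4.png')
a=cv2.resize(im[180:285,255:375],None,fx=5.5,fy=5.5,interpolation=cv2.INTER_CUBIC)
cv2.imwrite('pics/t4a.png',cv2.convertScaleAbs(a,alpha=1.5))
```

```text
(no output)
```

View pics/t4a.png

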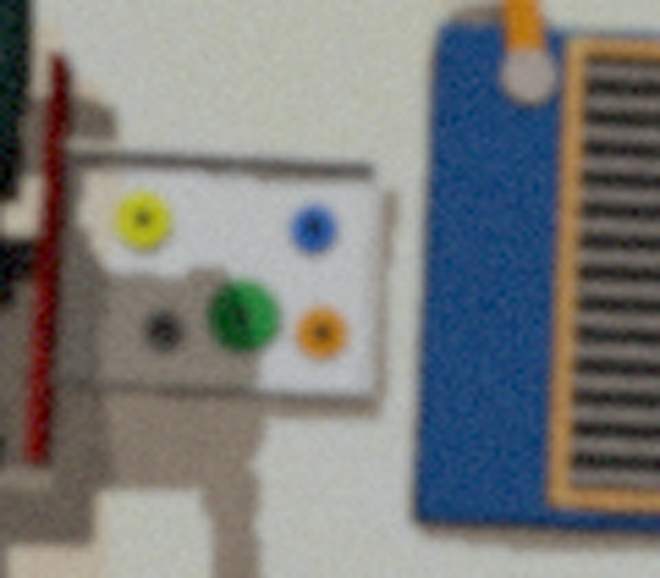

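Run:
```python
from h import *
A=lambda x,y:(255+(x-2.25)/5.5,180+(y-2.25)/5.5)
for n,p,z in [('far u',(383,170),.053),('far l',(378,397),.053),('near u',(70,156),.053),('near l',(62,386),.053),('plate u',(53,55),.065),('plate l',(27,462),.065),('box u',(440,26),.066),('box l',(416,522),.066)]:
    print(n,np.round(1000*ray('top',A(*p),z)[:2],1))
```

```text
far u [615.8 -66.6]
far l [530.6 -65.9]
near u [619.   50.2]
near l [532.8  50.9]
plate u [654.6  56.4]
plate l [503.7  61.8]
box u [668.  -86.7]
box l [484. -80.]
```

>>> carry_out:
  commands:
    - [[-5,1.5,0],0,0]
    - [[-10,1.5,0],0,0]
    - [[-15,1.5,0],0,0]
    - [[-19,1.5,0],0,0]
    - [[-22,1.5,0],0,0]
    - [[-22,1.5,0],0,0]

```text
time: 7.4
tcp_pos: [0.5829, 0.0708, 0.0302]
orientation: [2.26, 2.181, 0.0]
force: [-0.3, 0.3, -2.4]
finger_gap: 0.0117
```

>>> carry_out:
  commands:
    - [[-2,0,0],0,0]
    - [[-4,0,0],0,0]
    - [[-4,0,0],0,0]

```text
time: 7.7
tcp_pos: [0.5829, 0.0666, 0.0302]
orientation: [2.26, 2.181, 0.0]
force: [0.3, 0.3, -1.9]
finger_gap: 0.0121
```

>>> carry_out:
  commands:
    - [[-2,0,0],0,0]
    - [[-4,0,0],0,0]
    - [[-4,0,0],0,0]

```text
time: 8.0
tcp_pos: [0.584, 0.063, 0.0305]
orientation: [2.259, 2.18, 0.004]
force: [3.1, 2.7, -2.8]
finger_gap: 0.0118
```

>>> carry_out:
  commands:
    - [[0,2,0],0,0]
    - [[0,4,0],0,0]
    - [[0,5,0],0,0]
    - [[0,5,0],0,0]

```text
time: 8.4
tcp_pos: [0.5887, 0.0626, 0.0303]
orientation: [2.259, 2.181, 0.003]
force: [0.8, 0.6, -2.1]
finger_gap: 0.0117
```

>>> carry_out:
  commands:
    - [[-2,0,0],0,0]
    - [[-4,0,0],0,0]
    - [[-4,0,0],0,0]

```text
time: 8.7
tcp_pos: [0.5884, 0.0582, 0.0303]
orientation: [2.26, 2.18, 0.002]
force: [-1.1, 0.1, -2.6]
finger_gap: 0.012
```

>>> carry_out:
  commands:
    - [[-1.5,0,0],0,0]
    - [[-3,0,0],0,0]
    - [[-3,0,0],0,0]

```text
time: 9.0
tcp_pos: [0.5888, 0.0552, 0.0305]
orientation: [2.26, 2.18, 0.004]
force: [1.9, 1.0, -3.3]
finger_gap: 0.0119
```

```bash
cat > q.py <<'E'
from h import *
S=[robot.get_state()]
s=S[0];bx=np.array([-.036,-.99935,0]);by=np.array([.99935,-.036,0])
r=s['tcp_pos']-[.5757,-.082,0]
print('box tcp',np.round(1000*r@bx,1),np.round(1000*r@by,1),'z',np.round(1000*s['tcp_pos'][2],1),'F box',np.round(s['force']@bx,1),np.round(s['force']@by,1),s['force'][2].round(1),'T',s['wrist_torque'].round(2), shift(s['tcp_pos'],87.94)[3],s['time'])
E
python3 q.py
```

```text
box tcp -137.6 8.2 z 30.5 F box -1.1 1.9 -3.3 T [ 0.33 -0.26  0.12] 87.94 9.0
```

>>> carry_out:
  commands:
    - [[0,1.5,0],0,0]
    - [[0,2.5,0],0,0]
    - [[-2,2.5,0],0,0]
    - [[-3,2.5,0],0,0]
    - [[-3,2.5,0],0,0]

```text
time: 9.5
tcp_pos: [0.5911, 0.0519, 0.0304]
orientation: [2.26, 2.18, 0.003]
force: [-0.8, -0.2, -2.7]
finger_gap: 0.0123
```

```bash
python3 q.py
```

```text
box tcp -134.4 10.6 z 30.4 F box 0.2 -0.8 -2.7 T [ 0.09 -0.09  0.04] 87.93 9.5
```

>>> carry_out:
  commands:
    - [[-1.5,0,0],0,0]
    - [[-3,0,0],0,0]
    - [[-3,0,0],0,0]

```text
time: 9.8
tcp_pos: [0.5912, 0.0486, 0.0305]
orientation: [2.259, 2.179, 0.004]
force: [0.9, 0.8, -3.2]
finger_gap: 0.0119
```

```bash
python3 q.py
```

```text
box tcp -131.0 10.8 z 30.5 F box -0.8 0.9 -3.2 T [ 0.09 -0.2   0.15] 87.94 9.8
```

>>> carry_out:
  commands:
    - [[0,1,0],0,0]
    - [[-2,1,0],0,0]
    - [[-4,1,0],0,0]
    - [[-4,1,0],0,0]

```text
time: 10.2
tcp_pos: [0.5919, 0.0442, 0.0304]
orientation: [2.26, 2.179, 0.003]
force: [0.2, 0.0, -2.1]
finger_gap: 0.012
```

```bash
python3 q.py
```

```text
box tcp -126.7 11.6 z 30.4 F box -0.0 0.2 -2.1 T [ 0.07 -0.15 -0.01] 87.92 10.2
```

>>> carry_out:
  commands:
    - [[-1,0,0],0,0]
    - [[-2.5,0,0],0,0]
    - [[-4,0,0],0,0]
    - [[-4,0,0],0,0]

```text
time: 10.6
tcp_pos: [0.5917, 0.04, 0.0304]
orientation: [2.26, 2.179, 0.003]
force: [0.1, -0.1, -2.4]
finger_gap: 0.0118
```

```bash
python3 q.py
```

```text
box tcp -122.5 11.6 z 30.4 F box 0.1 0.1 -2.4 T [ 0.11 -0.11  0.01] 87.91 10.6
```

>>> carry_out:
  commands:
    - [[-1.5,0,0],0,0]
    - [[-3,0,0],0,0]
    - [[-5,0,0],0,0]
    - [[-5,0,0],0,0]

```text
time: 11.0
tcp_pos: [0.5916, 0.0347, 0.0305]
orientation: [2.26, 2.179, 0.003]
force: [-0.2, 1.1, -2.3]
finger_gap: 0.0119
```

```bash
python3 q.py
```

```text
box tcp -117.2 11.7 z 30.5 F box -1.1 -0.2 -2.3 T [ 0.08 -0.05 -0.  ] 87.9 11.0
```

>>> carry_out:
  commands:
    - [[-1.5,0,0],0,0]
    - [[-3,0,0],0,0]
    - [[-5,0,0],0,0]
    - [[-5,0,0],0,0]

```text
time: 11.4
tcp_pos: [0.5914, 0.0294, 0.0304]
orientation: [2.26, 2.178, 0.002]
force: [-1.9, 0.2, -3.3]
finger_gap: 0.0119
```

```bash
python3 q.py
```

```text
box tcp -111.9 11.6 z 30.4 F box -0.1 -1.9 -3.3 T [ 0.08 -0.06  0.02] 87.89 11.4
```

```bash
cat > q.py <<'E'
from h import *
S=[]
for i in range(4):
    S.append(robot.get_state()); eyes.grab_frame('wrist')
bx=np.array([-.036,-.99935,0]);by=np.array([.99935,-.036,0])
m=lambda k:np.mean([s[k] for s in S],0)
r=m('tcp_pos')-[.5757,-.082,0]; F=m('force')
print('box tcp',np.round(1000*r@bx,1),np.round(1000*r@by,1),'z',np.round(1000*r[2],1),'F box',np.round(F@bx,1),np.round(F@by,1),F[2].round(1),'T',m('wrist_torque').round(2), shift(r,87.94)[3],S[0]['time'])
E
python3 q.py
```

```text
box tcp -112.0 11.6 z 30.4 F box -0.0 -0.6 -2.8 T [ 0.09 -0.08  0.01] 87.9 11.4
```

>>> carry_out:
  commands:
    - [[-1.5,0,0],0,0]
    - [[-3,0,0],0,0]
    - [[-4,0,0],0,0]
    - [[-4,0,0],0,0]

```text
time: 12.0
tcp_pos: [0.5912, 0.0255, 0.0304]
orientation: [2.26, 2.178, 0.003]
force: [-0.4, -0.0, -2.1]
finger_gap: 0.0115
```

```bash
python3 q.py
```

```text
box tcp -108.1 11.6 z 30.4 F box 0.3 -0.2 -2.8 T [ 0.07 -0.1  -0.01] 87.9 12.0
```

>>> carry_out:
  commands:
    - [[-2,0,0],0,0]
    - [[-4,0,0],0,0]
    - [[-6,0,0],0,0]
    - [[-6,0,0],0,0]

```text
time: 12.6
tcp_pos: [0.591, 0.0194, 0.0304]
orientation: [2.26, 2.178, 0.003]
force: [0.6, 0.1, -2.5]
finger_gap: 0.0116
```

```bash
python3 q.py
```

```text
box tcp -102.0 11.6 z 30.5 F box -0.1 0.4 -2.7 T [ 0.08 -0.09 -0.01] 87.89 12.6
```

>>> carry_out:
  commands:
    - [[-2,0,0],0,0]
    - [[-4,0,0],0,0]
    - [[-6,0,0],0,0]
    - [[-6,0,0],0,0]

```text
time: 13.2
tcp_pos: [0.5908, 0.0134, 0.0305]
orientation: [2.26, 2.178, 0.003]
force: [0.0, 0.2, -2.9]
finger_gap: 0.012
```

```bash
python3 q.py
```

```text
box tcp -96.0 11.6 z 30.4 F box 0.0 0.5 -2.6 T [ 0.07 -0.08  0.02] 87.89 13.2
```

>>> carry_out:
  commands:
    - [[-2,0,0],0,0]
    - [[-4,0,0],0,0]
    - [[-6,0,0],0,0]
    - [[-6,0,0],0,0]

```text
time: 13.8
tcp_pos: [0.5906, 0.0074, 0.0305]
orientation: [2.261, 2.178, 0.003]
force: [-0.2, -0.3, -2.3]
finger_gap: 0.012
```

```bash
python3 q.py
```

```text
box tcp -90.1 11.6 z 30.5 F box -0.3 -0.1 -2.3 T [ 0.06 -0.07  0.01] 87.88 13.8
```

>>> carry_out:
  commands:
    - [[-2,0,0],0,0]
    - [[-4,0,0],0,0]
    - [[-6,0,0],0,0]
    - [[-6,0,0],0,0]

```text
time: 14.4
tcp_pos: [0.5903, 0.0014, 0.0305]
orientation: [2.261, 2.178, 0.003]
force: [0.3, 0.0, -3.1]
finger_gap: 0.0123
```

```bash
python3 q.py
```

```text
box tcp -84.1 11.6 z 30.4 F box -0.1 0.1 -2.5 T [ 0.07 -0.05 -0.01] 87.88 14.4
```

>>> carry_out:
  commands:
    - [[-2,0,0],0,0]
    - [[-4,0,0],0,0]
    - [[-6,0,0],0,0]
    - [[-8,0,0],0,0]
    - [[-8,0,0],0,0]

```text
time: 15.1
tcp_pos: [0.59, -0.0066, 0.0304]
orientation: [2.261, 2.178, 0.003]
force: [0.4, 0.1, -2.8]
finger_gap: 0.0117
```

```bash
python3 q.py
```

```text
box tcp -76.1 11.6 z 30.4 F box 0.1 -0.0 -2.6 T [ 0.06 -0.07  0.01] 87.88 15.1
```

>>> carry_out:
  commands:
    - [[-2,0,0],0,0]
    - [[-4,0,0],0,0]
    - [[-6,0,0],0,0]
    - [[-6,0,0],0,0]

```text
time: 15.7
tcp_pos: [0.5898, -0.0125, 0.0304]
orientation: [2.261, 2.178, 0.003]
force: [0.2, 0.5, -1.7]
finger_gap: 0.012
```

```bash
python3 q.py
```

```text
box tcp -70.1 11.6 z 30.5 F box -0.1 0.1 -2.0 T [ 0.08 -0.08 -0.  ] 87.88 15.7
```

>>> carry_out:
  commands:
    - [[-2,0,0],0,0]
    - [[-4,0,0],0,0]
    - [[-6,0,0],0,0]
    - [[-8,0,0],0,0]
    - [[-8,0,0],0,0]

```text
time: 16.4
tcp_pos: [0.5895, -0.0205, 0.0305]
orientation: [2.261, 2.178, 0.003]
force: [-0.1, 0.8, -3.2]
finger_gap: 0.0115
```

```bash
python3 q.py
```

```text
box tcp -62.1 11.6 z 30.4 F box -0.6 0.0 -3.0 T [ 0.06 -0.07  0.  ] 87.88 16.4
```

>>> carry_out:
  commands:
    - [[-2,0,0],0,0]
    - [[-4,0,0],0,0]
    - [[-6,0,0],0,0]
    - [[-8,0,0],0,0]
    - [[-8,0,0],0,0]

```text
time: 17.1
tcp_pos: [0.5892, -0.0285, 0.0304]
orientation: [2.261, 2.178, 0.003]
force: [-0.0, -0.2, -2.0]
finger_gap: 0.0118
```

```bash
python3 q.py
```

```text
box tcp -54.2 11.5 z 30.4 F box 0.1 -0.3 -2.7 T [ 0.08 -0.1  -0.01] 87.87 17.1
```

>>> carry_out:
  commands:
    - [[-2,0,0],0,0]
    - [[-4,0,0],0,0]
    - [[-6,0,0],0,0]
    - [[-8,0,0],0,0]
    - [[-8,0,0],0,0]

```text
time: 17.8
tcp_pos: [0.5889, -0.0364, 0.0304]
orientation: [2.261, 2.178, 0.003]
force: [0.5, 1.1, -2.8]
finger_gap: 0.0121
```

```bash
python3 q.py
```

```text
box tcp -46.2 11.5 z 30.4 F box 0.3 0.5 -2.7 T [ 0.08 -0.1   0.01] 87.87 17.8
```

>>> carry_out:
  commands:
    - [[0,0,0.5],0,0]
    - [[0,0,1],0,0]
    - [[0,0,1],0,0]

```text
time: 18.3
tcp_pos: [0.5888, -0.036, 0.0293]
orientation: [2.261, 2.179, 0.003]
force: [0.3, -0.1, -3.1]
finger_gap: 0.0118
```

```bash
python3 q.py
```

```text
box tcp -46.4 11.5 z 29.4 F box 0.2 0.1 -2.7 T [ 0.1  -0.06  0.02] 87.87 18.3
```

>>> carry_out:
  commands:
    - [[0,0,0.5],0,0]
    - [[0,0,1],0,0]
    - [[0,0,1],0,0]

```text
time: 18.8
tcp_pos: [0.5888, -0.036, 0.0283]
orientation: [2.261, 2.179, 0.003]
force: [-0.0, 0.1, -2.6]
finger_gap: 0.012
```

```bash
python3 q.py
```

```text
box tcp -46.4 11.5 z 28.4 F box -0.2 0.2 -2.8 T [ 0.11 -0.09  0.01] 87.87 18.8
```

>>> carry_out:
  commands:
    - [[0,0,0.3],0,0]
    - [[0,0,0.6],0,0]
    - [[0,0,0.6],0,0]

```text
time: 19.3
tcp_pos: [0.5888, -0.036, 0.0278]
orientation: [2.261, 2.179, 0.003]
force: [-0.2, 0.0, -2.7]
finger_gap: 0.0119
```

```bash
python3 q.py
```

```text
box tcp -46.4 11.4 z 27.8 F box 0.0 -0.3 -2.8 T [ 0.09 -0.1   0.02] 87.87 19.3
```

>>> carry_out:
  commands:
    - [[0,0,0.3],0,0]
    - [[0,0,0.6],0,0]
    - [[0,0,0.6],0,0]

```text
time: 19.8
tcp_pos: [0.5889, -0.0361, 0.0273]
orientation: [2.261, 2.178, 0.003]
force: [0.6, 0.5, -1.9]
finger_gap: 0.012
```

```bash
python3 q.py
```

```text
box tcp -46.4 11.5 z 27.3 F box -0.6 0.3 -2.1 T [ 0.   -0.04 -0.03] 87.88 19.8
```

>>> carry_out:
  commands:
    - [[0,0,0.3],0,0]
    - [[0,0,0.5],0,0]
    - [[0,0,0.5],0,0]

```text
time: 20.3
tcp_pos: [0.5889, -0.0361, 0.0272]
orientation: [2.261, 2.178, 0.003]
force: [-0.6, 0.4, 1.7]
finger_gap: 0.0117
```

```bash
python3 q.py
```

```text
box tcp -46.4 11.6 z 27.2 F box -0.5 -0.3 2.4 T [-0.06  0.26 -0.04] 87.88 20.3
```

>>> carry_out:
  commands:
    - [[0,0,-0.5],0,0]
    - [[-1.5,0,-0.5],0,0]
    - [[-3,0,-0.5],0,0]
    - [[-3,0,-0.5],0,0]

```text
time: 20.9
tcp_pos: [0.5888, -0.0393, 0.0273]
orientation: [2.261, 2.178, 0.003]
force: [-0.1, 0.4, -1.9]
finger_gap: 0.0118
```

```bash
python3 q.py
```

```text
box tcp -43.2 11.5 z 27.3 F box 0.2 -0.1 -2.2 T [ 0.01 -0.07  0.01] 87.87 20.9
```

>>> carry_out:
  commands:
    - [[-1,0,0],0,0]
    - [[-1.5,0,0],0,0]
    - [[-1.5,0,0],0,0]

```text
time: 21.4
tcp_pos: [0.5887, -0.0407, 0.0274]
orientation: [2.261, 2.178, 0.003]
force: [0.9, 0.1, -2.0]
finger_gap: 0.0117
```

```bash
python3 q.py
```

```text
box tcp -41.8 11.5 z 27.4 F box -0.3 -0.0 -2.3 T [ 0.06 -0.05  0.01] 87.87 21.4
```

>>> carry_out:
  commands:
    - [[-0.5,0,0],0,0]
    - [[-1,0,0],0,0]
    - [[-1,0,0],0,0]

```text
time: 21.9
tcp_pos: [0.5886, -0.0417, 0.0274]
orientation: [2.261, 2.178, 0.003]
force: [0.1, 0.5, -2.8]
finger_gap: 0.0118
```

```bash
python3 q.py
```

```text
box tcp -40.8 11.5 z 27.4 F box -0.1 0.2 -2.5 T [ 0.05 -0.09  0.02] 87.87 21.9
```

>>> carry_out:
  commands:
    - [[-0.5,0,0],0,0]
    - [[-1,0,0],0,0]
    - [[-1,0,0],0,0]

```text
time: 22.4
tcp_pos: [0.5886, -0.0427, 0.0274]
orientation: [2.261, 2.178, 0.003]
force: [0.6, 0.8, -2.7]
finger_gap: 0.012
```

```bash
python3 q.py
```

```text
box tcp -39.8 11.5 z 27.4 F box -0.2 0.2 -2.6 T [ 0.06 -0.1  -0.  ] 87.87 22.4
```

>>> carry_out:
  commands:
    - [[-0.4,0,0],0,0]
    - [[-0.8,0,0],0,0]
    - [[-0.8,0,0],0,0]

```text
time: 22.9
tcp_pos: [0.5886, -0.0435, 0.0274]
orientation: [2.261, 2.178, 0.003]
force: [0.5, -0.4, -2.3]
finger_gap: 0.0117
```

```bash
python3 q.py
```

```text
box tcp -39.0 11.5 z 27.4 F box 0.2 0.3 -2.5 T [ 0.1  -0.08 -0.01] 87.87 22.9
```

>>> carry_out:
  commands:
    - [[-0.4,0,0],0,0]
    - [[-0.8,0,0],0,0]
    - [[-0.8,0,0],0,0]

```text
time: 23.4
tcp_pos: [0.5885, -0.0443, 0.0274]
orientation: [2.261, 2.178, 0.003]
force: [-0.7, -0.3, -3.3]
finger_gap: 0.0119
```

```bash
python3 q.py
python3 - <<'E'
from h import *
im=save('top','t5.png'); a=cv2.resize(im[160:285,300:420,::-1],None,fx=4.5,fy=4.5,interpolation=cv2.INTER_CUBIC)
cv2.imwrite('pics/t5a.png',cv2.convertScaleAbs(a,alpha=1.5))
im=save('scene','s5.png'); a=cv2.resize(im[200:350,200:400,::-1],None,fx=4,fy=4,interpolation=cv2.INTER_CUBIC)
cv2.imwrite('pics/s5a.png',a)
E
```

```text
box tcp -38.2 11.5 z 27.4 F box -0.0 -0.4 -2.4 T [ 0.06 -0.09  0.  ] 87.87 23.4
```

View pics/t5a.png

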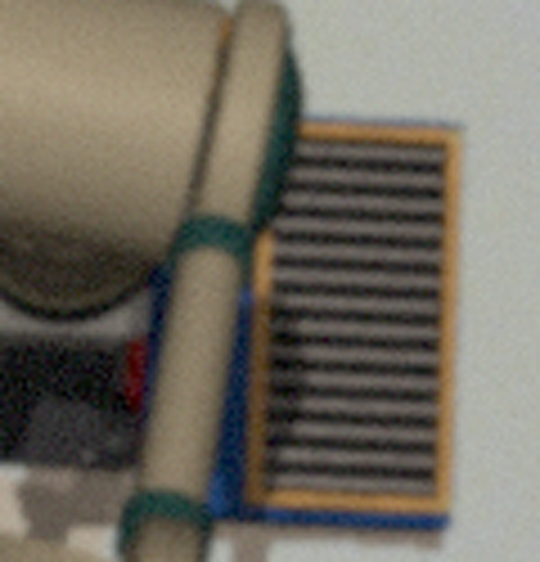

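View pics/s5a.png

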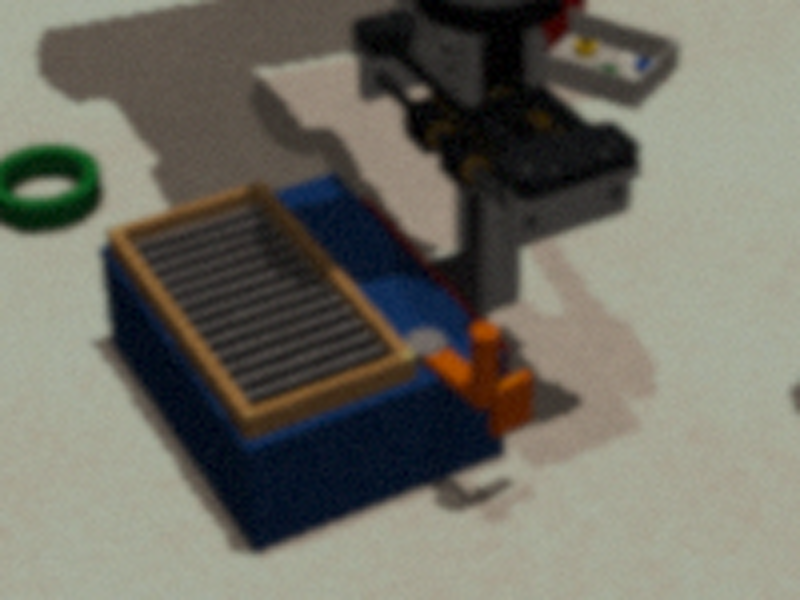

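>>> carry_out:
  commands:
    - [[-0.4,0,0],0,0]
    - [[-0.8,0,0],0,0]
    - [[-0.8,0,0],0,0]

```text
time: 24.0
tcp_pos: [0.5884, -0.0445, 0.0274]
orientation: [2.261, 2.179, 0.004]
force: [-0.0, 2.8, -1.8]
finger_gap: 0.0119
```

```bash
python3 q.py
```

```text
box tcp -37.9 11.4 z 27.4 F box -2.3 -0.4 -2.1 T [ 0.48 -0.05  0.13] 87.87 24.0
```

>>> carry_out:
  commands:
    - [[-0.4,0,0],0,0]
    - [[-0.8,0,0],0,0]
    - [[-0.8,0,0],0,0]

```text
time: 24.5
tcp_pos: [0.5884, -0.0446, 0.0274]
orientation: [2.262, 2.179, 0.005]
force: [-0.1, 5.5, -1.7]
finger_gap: 0.0111
```

```bash
python3 q.py
```

```text
box tcp -37.9 11.3 z 27.4 F box -5.4 -0.3 -1.5 T [ 0.75 -0.04  0.16] 87.86 24.5
```

>>> carry_out:
  commands:
    - [[-0.4,0,0],0,0]
    - [[-0.8,0,0],0,0]
    - [[-0.8,0,0],0,0]

```text
time: 25.0
tcp_pos: [0.5884, -0.0446, 0.0275]
orientation: [-2.263, -2.179, -0.006]
force: [-0.3, 6.1, -1.6]
finger_gap: 0.0116
```

```bash
python3 q.py
```

```text
box tcp -37.9 11.3 z 27.5 F box -6.3 -0.0 -1.3 T [ 0.75 -0.06  0.18] 87.85 25.0
```

>>> carry_out:
  commands:
    - [[0,0,0.2],0,0]
    - [[0,0,0.2],0,14]
    - [[0,0,0.2],0,20]
    - [[0,0,0.2],0,30]
    - [[0,0,0.2],0,30]

```text
time: 25.7
tcp_pos: [0.5887, -0.0451, 0.0274]
orientation: [2.263, 2.179, 0.006]
force: [0.0, -0.5, 0.2]
finger_gap: 0.0297
```

```bash
python3 q.py;  python3 - <<'E'
from h import *
save('wrist','w6.png')
E
```

```text
box tcp -37.5 11.5 z 27.4 F box 0.0 0.2 -0.3 T [-0.04 -0.07  0.03] 87.85 25.7
```

View pics/w6.png

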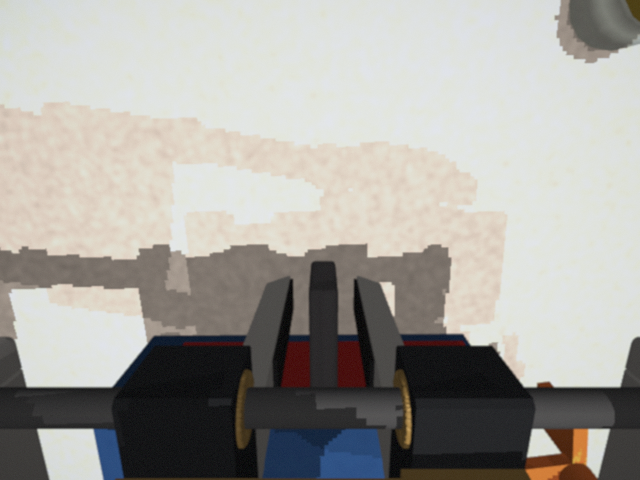

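>>> carry_out:
  commands:
    - [[0,0,-15],0,30]
    - [[0,0,-40],0,30]
    - [[0,0,-80],0,30]
    - [[0,0,-120],0,30]
    - [[10,0,-150],0,30]
    - [[40,0,-180],0,30]
    - [[70,0,-200],0,30]
    - [[100,0,-210],0,30]
    - [[100,0,-210],0,30]
    - [[100,0,-210],0,30]

```text
time: 26.95
tcp_pos: [0.5913, 0.0548, 0.2374]
orientation: [2.261, 2.181, 0.005]
force: [0.6, -0.6, 0.3]
finger_gap: 0.03
```

Run:
```python
from h import *
im=save('wrist','w7.png')
print(robot.get_state()['tcp_pos'],shift([0.6,0,.2],87.94))
im=save('scene','s7.png'); a=cv2.resize(im[200:350,200:400,::-1],None,fx=4,fy=4,interpolation=cv2.INTER_CUBIC)
cv2.imwrite('pics/s7a.png',a)
```

```text
[0.59112734 0.05412434 0.23693359] (array([-53.8,  10.8,  36.8]), np.float64(-0.07), 'yaw', np.float64(87.87), 'tilt', array([ 0.0017,  0.0019, -1.    ]))
```

View pics/w7.png

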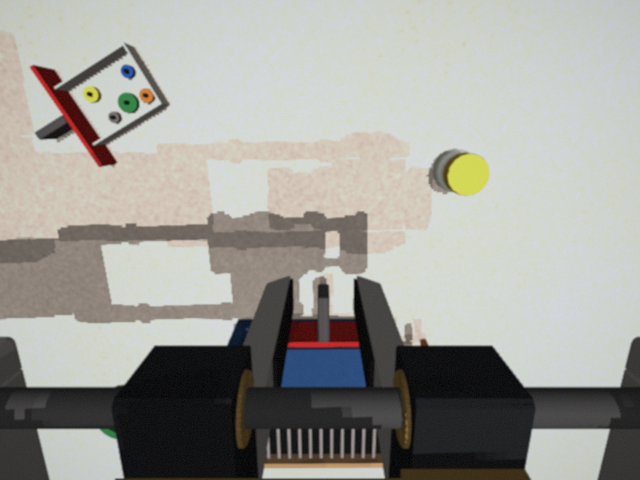

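View pics/s7a.png

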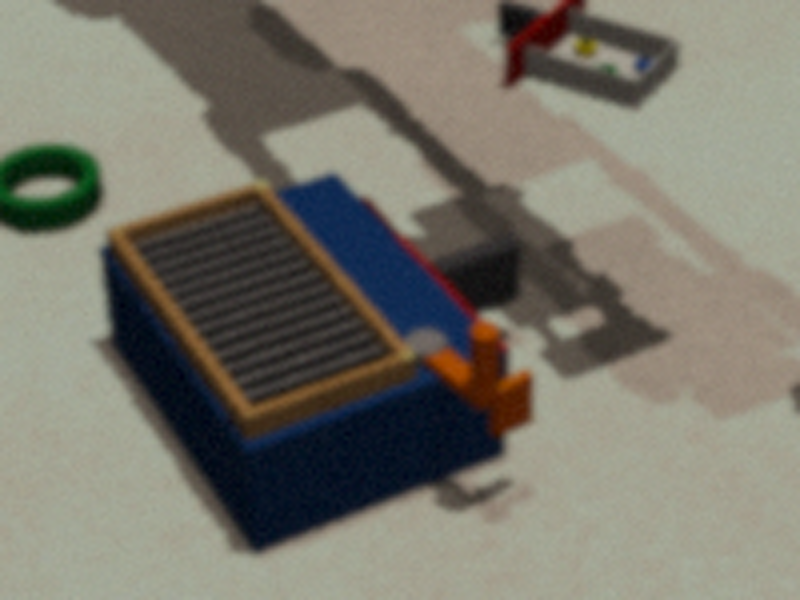

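Run:
```python
from h import *
print(shift([.69,-.118,.21],0))
```

```text
(array([-167.9,  105.4,   26.4]), np.float64(87.82), 'yaw', np.float64(87.82), 'tilt', array([ 0.0011,  0.0021, -1.    ]))
```

>>> carry_out:
  commands:
    - [[-30,20,5],8,40]
    - [[-60,40,10],16,40]
    - [[-90,60,15],24,40]
    - [[-120,80,20],32,40]
    - [[-150,95,26],40,40]
    - [[-168,105,26],48,40]
    - [[-168,105,26],56,40]
    - [[-168,105,26],64,40]
    - [[-168,105,26],72,40]
    - [[-168,105,26],80,40]
    - [[-168,105,26],87.8,40]
    - [[-168,105,26],87.8,40]
    - [[-168,105,26],87.8,40]

```text
time: 28.35
tcp_pos: [0.6891, -0.1191, 0.2096]
orientation: [-3.139, -0.003, 0.001]
force: [-0.2, 0.1, 0.1]
finger_gap: 0.0398
```

Run:
```python
from h import *
im=save('wrist','w8.png')
print(shift([.6935,-.118,.08],0))
print(proj('wrist',[.6924,-.1203,.11]),proj('wrist',[.6464,-.1186,.08]),proj('wrist',[.6924,-.1203,.072]))
```

```text
(array([  4.3,  -0.5, 129.8]), np.float64(0.1), 'yaw', np.float64(0.1), 'tilt', array([ 1.0e-04,  2.2e-03, -1.0e+00]))
[323.47479539 233.78913692] [321.31856131 276.66833409] [323.49718521 221.70529842]
```

View pics/w8.png

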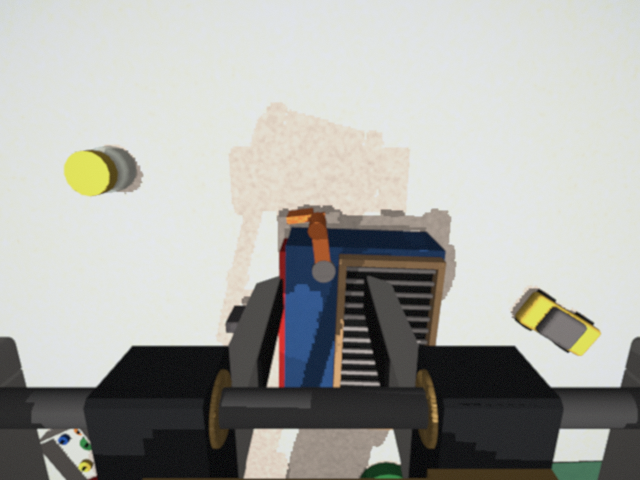

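Run:
```python
import cv2
im=cv2.imread('pics/w8.png')
a=cv2.resize(im[200:395,225:360],None,fx=4,fy=4,interpolation=cv2.INTER_CUBIC)[:600]
cv2.imwrite('pics/w8a.png',cv2.convertScaleAbs(a,alpha=1.4))
```

```text
(no output)
```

View pics/w8a.png

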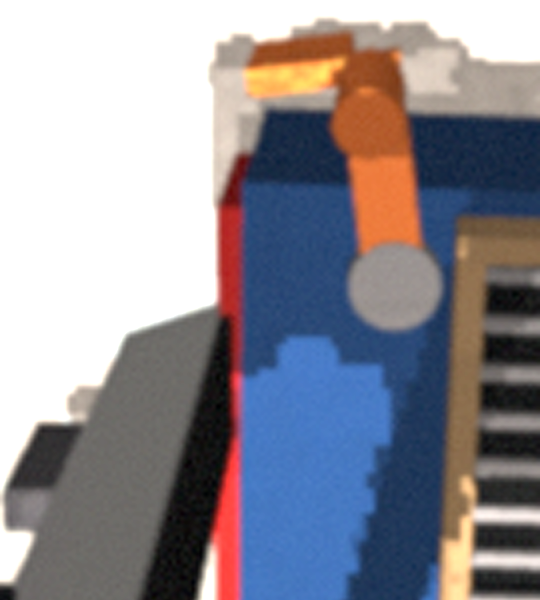

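Run:
```python
from h import *
A=lambda x,y:(225+(x-1.5)/4,200+(y-1.5)/4)
print('post',ray('wrist',A(367,123),.11),'pivot',ray('wrist',A(395,285),.078))
print('box corner',ray('wrist',A(245,182),.066),'plate front top',ray('wrist',A(220,205),.062),ray('wrist',A(218,560),.062),'plate rear/roof edge',ray('wrist',A(243,205),.062),ray('wrist',A(241,560),.062))
```

```text
post [ 0.69500184 -0.11504112  0.11      ] pivot [ 0.65088395 -0.12032927  0.078     ]
box corner [ 0.66998444 -0.087777    0.066     ] plate front top [ 0.66343821 -0.08174304  0.062     ] [ 0.57549565 -0.07881     0.062     ] plate rear/roof edge [ 0.66345507 -0.08680855  0.062     ] [ 0.57551603 -0.08423447  0.062     ]
```

Run:
```python
from h import *
print(shift([.694,-.115,.081],3))
```

```text
(array([  4.8,  -3.5, 128.8]), np.float64(-2.9), 'yaw', np.float64(0.1), 'tilt', array([ 1.0e-04,  2.2e-03, -1.0e+00]))
```

>>> carry_out:
  commands:
    - [[4.8,-3.5,30],-2.9,40]
    - [[4.8,-3.5,60],-2.9,40]
    - [[4.8,-3.5,85],-2.9,40]
    - [[4.8,-3.5,105],-2.9,40]
    - [[4.8,-3.5,118],-2.9,40]
    - [[4.8,-3.5,126],-2.9,40]
    - [[4.8,-3.5,128.8],-2.9,40]
    - [[4.8,-3.5,128.8],-2.9,40]

```text
time: 29.2
tcp_pos: [0.6944, -0.1152, 0.0814]
orientation: [-3.139, -0.083, -0.001]
force: [0.2, 0.1, 0.1]
finger_gap: 0.04
```

Run:
```python
from h import *
im=save('wrist','w9.png')
s=robot.get_state();print(s['tcp_pos'],s['force'])
```

```text
[ 0.69463294 -0.11527252  0.0818839 ] [-0.29093357 -1.07587484  0.86526694]
```

View pics/w9.png

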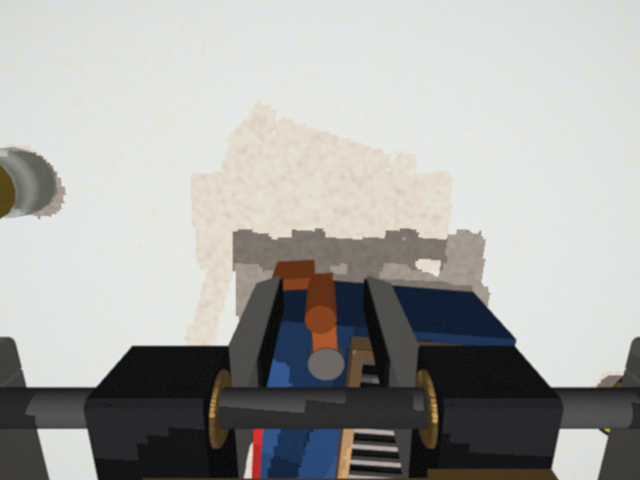

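```bash
cat > arc.py <<'E'
from h import *
import sys
P=np.array([.647,-.119]);r=.047
s=robot.get_state();R=Ro.from_rotvec(s['orientation']).as_matrix()
print(s['tcp_pos'],'phi',np.degrees(np.arctan2(*(s['tcp_pos'][:2]-P)[::-1])))
for ph in map(float,sys.argv[1:]):
    a=np.radians(ph); t=[*(P+r*np.array([np.cos(a),np.sin(a)])),.0815]
    q=shift(t,ph); print(ph,q[0],q[1])
E
python3 arc.py 5 10 15 20 25 30 35 40 45 50
```

```text
[ 0.69463294 -0.11527252  0.0818839 ] phi 4.474516839428135
5.0 [-0.8 -0.4  0.4] -1.99
10.0 [-1.1 -4.5  0.4] -6.99
15.0 [-1.8 -8.5  0.4] -11.99
20.0 [ -2.8 -12.5   0.4] -16.99
25.0 [ -4.2 -16.4   0.4] -21.99
30.0 [ -5.9 -20.1   0.4] -26.99
35.0 [ -7.9 -23.7   0.4] -31.99
40.0 [-10.2 -27.1   0.4] -36.99
45.0 [-12.8 -30.2   0.4] -41.99
50.0 [-15.7 -33.1   0.4] -46.99
```

>>> carry_out:
  commands:
    - [[0,0,0],0,20]
    - [[0,0,0],0,20]
    - [[-0.5,0,0],-2,20]
    - [[-0.8,-2.5,0],-4.5,20]
    - [[-1.1,-4.5,0],-7,20]
    - [[-1.4,-6.5,0],-9.5,20]
    - [[-1.8,-8.5,0],-12,20]
    - [[-2.8,-12.5,0],-17,20]
    - [[-4.2,-16.4,0],-22,20]
    - [[-5.9,-20.1,0],-27,20]
    - [[-7.9,-23.7,0],-32,20]
    - [[-10.2,-27.1,0],-37,20]
    - [[-12.8,-30.2,0],-42,20]
    - [[-15.7,-33.1,0],-47,20]
    - [[-15.7,-33.1,0],-47,20]

```text
time: 30.75
tcp_pos: [0.6773, -0.0829, 0.0825]
orientation: [-2.847, -1.328, -0.004]
force: [0.6, 0.5, 0.5]
finger_gap: 0.0196
```

```bash
python3 - <<'E'
from h import *
im=save('wrist','w10.png')
s=robot.get_state();print(s['tcp_pos'],s['force'])
E
python3 arc.py 50 55 60 65 70 75 80 85 88 90 92
```

```text
[ 0.67740906 -0.0829608   0.08247561] [ 0.05537219 -0.5984433   0.43566023]
[ 0.67740906 -0.0829608   0.08247561] phi 49.843085109411305
50.0 [-0.2 -0.1  1. ] -0.08
55.0 [-0.3 -4.2  1. ] -5.08
60.0 [-0.9 -8.3  1. ] -10.08
65.0 [ -1.8 -12.3   1. ] -15.08
70.0 [ -3.  -16.2   1. ] -20.08
75.0 [ -4.6 -20.    0.9] -25.08
80.0 [ -6.5 -23.6   0.9] -30.08
85.0 [ -8.7 -27.1   0.9] -35.08
88.0 [-10.2 -29.1   0.9] -38.08
90.0 [-11.2 -30.3   0.9] -40.08
92.0 [-12.3 -31.6   0.9] -42.08
```

View pics/w10.png

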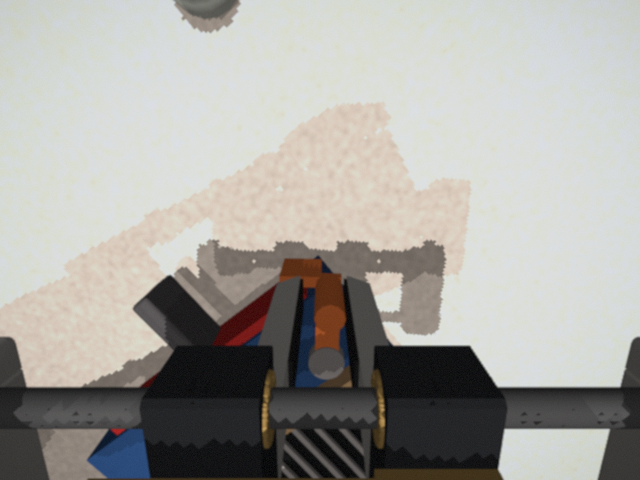

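>>> carry_out:
  commands:
    - [[-0.3,-2,0.5],-2.5,20]
    - [[-0.3,-4.2,0.5],-5,20]
    - [[-0.6,-6.3,0.5],-7.5,20]
    - [[-0.9,-8.3,0.5],-10,20]
    - [[-1.8,-12.3,0.5],-15,20]
    - [[-3,-16.2,0.5],-20,20]
    - [[-4.6,-20,0.5],-25,20]
    - [[-6.5,-23.6,0.5],-30,20]
    - [[-8.7,-27.1,0.5],-35,20]
    - [[-8.7,-27.1,0.5],-35,20]

```text
time: 31.8
tcp_pos: [0.6511, -0.0723, 0.0823]
orientation: [2.319, 2.118, 0.005]
force: [0.6, 0.4, -0.7]
finger_gap: 0.0199
```

Run:
```python
from h import *
im=save('wrist','w11.png')
s=robot.get_state();print(s['tcp_pos'],s['force'],shift(s['tcp_pos'],85))
```

```text
[ 0.65124945 -0.07220942  0.08226275] [ 0.6808065   0.41861914 -0.09402213] (array([0., 0., 0.]), np.float64(-0.26), 'yaw', np.float64(84.74), 'tilt', array([ 0.0029,  0.0017, -1.    ]))
```

View pics/w11.png

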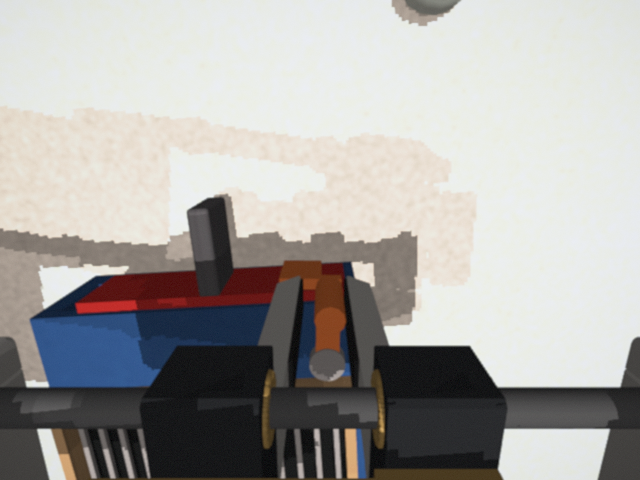

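>>> carry_out:
  commands:
    - [[-0.2,-1.5,0],-1.5,20]
    - [[-0.4,-3,0],-3,20]
    - [[-0.4,-3,0],-3,20]

```text
time: 32.15
tcp_pos: [0.6483, -0.0722, 0.0824]
orientation: [2.264, 2.177, 0.006]
force: [0.1, 0.6, -0.0]
finger_gap: 0.0202
```

```bash
python3 q.py
```

```text
box tcp -12.3 72.2 z 82.3 F box -0.5 0.3 0.1 T [ 0.   -0.17 -0.01] 87.73 32.15
```

>>> carry_out:
  commands:
    - [[0,-1,0],0,20]
    - [[0,-2,0],0,20]
    - [[0,-2,0],0,20]

```text
time: 32.65
tcp_pos: [0.6475, -0.0723, 0.0824]
orientation: [2.263, 2.175, 0.008]
force: [4.1, 0.9, -1.4]
finger_gap: 0.0201
```

```bash
python3 q.py
```

```text
box tcp -12.3 71.4 z 82.4 F box -0.7 4.5 -2.1 T [ 0.07 -0.85  0.  ] 87.72 32.65
```

>>> carry_out:
  commands:
    - [[0,-1,0],0,20]
    - [[0,-1.5,0],0,20]
    - [[0,-1.5,0],0,20]

```text
time: 33.15
tcp_pos: [0.6474, -0.0723, 0.0824]
orientation: [2.262, 2.174, 0.011]
force: [6.4, -0.2, -3.2]
finger_gap: 0.0203
```

```bash
python3 q.py
python3 - <<'E'
from h import *
im=save('wrist','w12.png')
im=save('scene','s12.png'); a=cv2.resize(im[200:350,200:400,::-1],None,fx=4,fy=4,interpolation=cv2.INTER_CUBIC)
cv2.imwrite('pics/s12a.png',a)
E
```

```text
box tcp -12.3 71.3 z 82.4 F box -0.5 6.1 -3.5 T [ 0.08 -1.12  0.02] 87.72 33.15
```

View pics/w12.png

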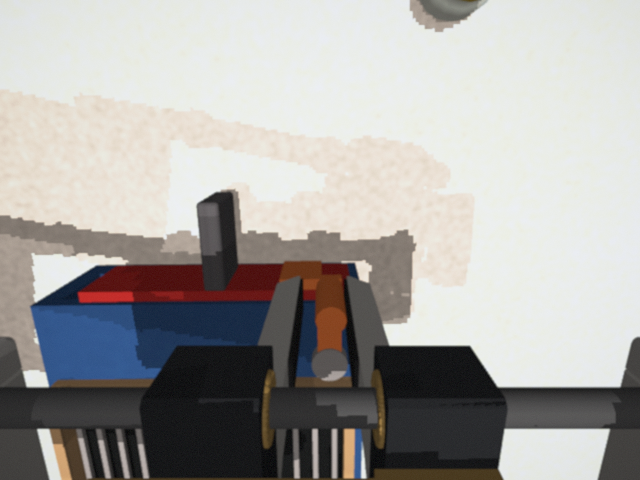

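View pics/s12a.png

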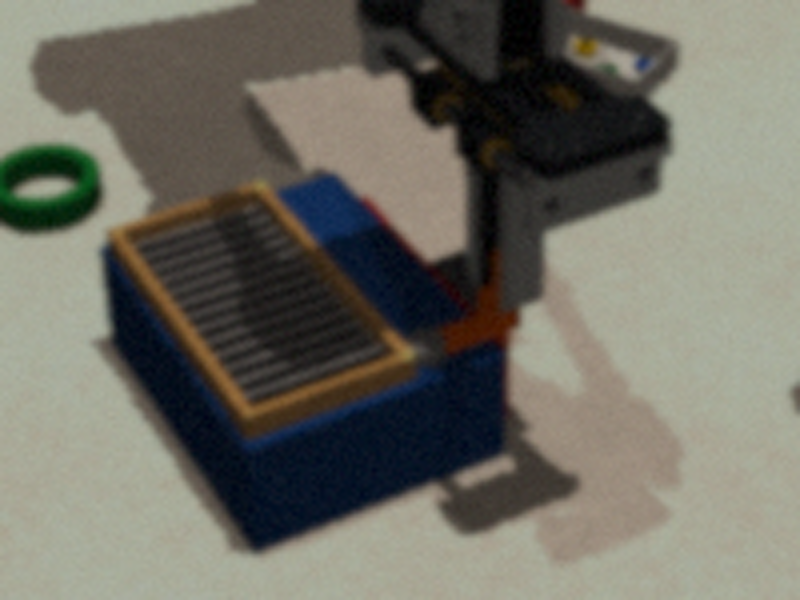

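>>> carry_out:
  commands:
    - [[0,1.5,0],0,20]
    - [[0,3,0],0,24]
    - [[0,3,-10],0,30]
    - [[0,3,-40],0,30]
    - [[0,3,-80],0,30]
    - [[0,3,-120],0,30]
    - [[30,3,-150],0,30]
    - [[70,3,-150],0,30]
    - [[110,3,-150],0,30]
    - [[120,3,-150],0,30]
    - [[120,3,-150],0,30]

```text
time: 34.55
tcp_pos: [0.6533, 0.0485, 0.2331]
orientation: [2.259, 2.177, 0.009]
force: [0.1, -0.2, -0.5]
finger_gap: 0.0299
```

```bash
python3 q.py
python3 - <<'E'
from h import *
im=save('wrist','w13.png'); cv2.imwrite('pics/w13a.png',cv2.resize(im[250:400,200:440,::-1],None,fx=3.3,fy=3.3,interpolation=cv2.INTER_CUBIC))
im=save('top','t13.png'); a=cv2.resize(im[155:290,300:415,::-1],None,fx=4.4,fy=4.4,interpolation=cv2.INTER_CUBIC)
cv2.imwrite('pics/t13a.png',cv2.convertScaleAbs(a,alpha=1.5))
im=save('scene','s13.png'); a=cv2.resize(im[200:350,200:400,::-1],None,fx=4,fy=4,interpolation=cv2.INTER_CUBIC)
cv2.imwrite('pics/s13a.png',a)
E
```

```text
box tcp -131.6 73.1 z 232.8 F box 0.5 0.0 0.1 T [-0.06 -0.07  0.  ] 87.63 34.55
```

View pics/w13.png

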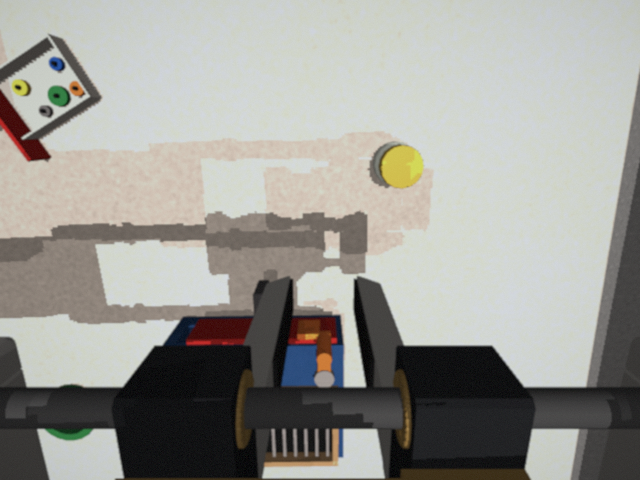

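View pics/s13a.png

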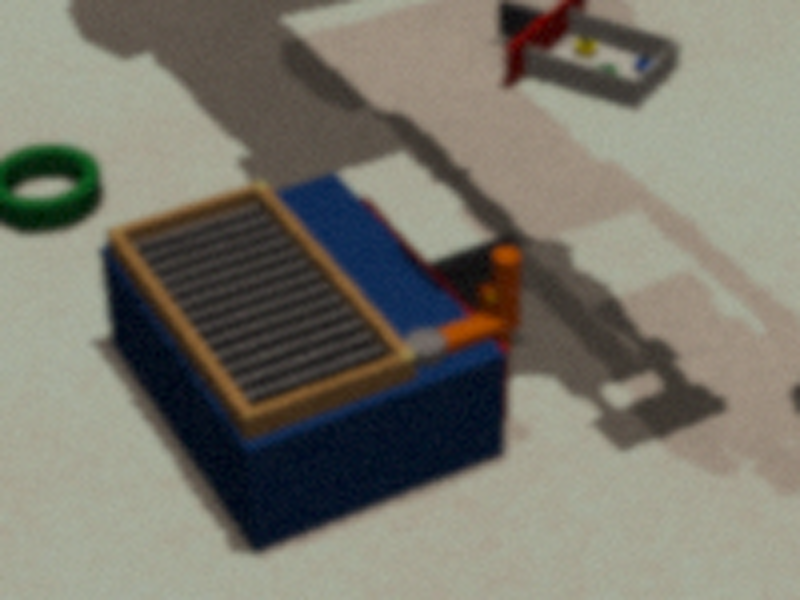

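View pics/t13a.png

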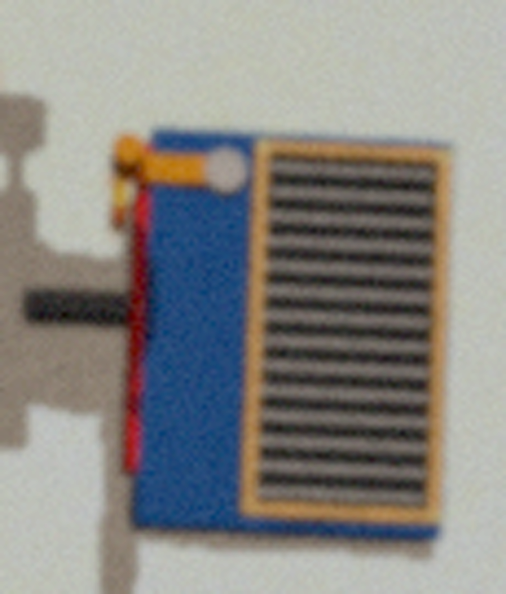

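Run:
```python
from h import *
A=lambda x,y:(300+(x-1.7)/4.4,155+(y-1.7)/4.4)
p=ray('top',A(128,152),.11);v=ray('top',A(225,170),.078);print(p,v,np.arctan2(*(p-v)[:2][::-1])-(-np.pi/2)*0 )
d=p-v; print('angle from box +y',np.arctan2(d[1],d[0])+.036)
for l in ['paint_jar','tape_roll','toy_truck']:
    print(l,[ (m['p'],np.round(np.array(m['centre'])*[640,480])) for m in models.spot_in('top',l)][:2])
```

```text
[ 0.64802678 -0.07325925  0.11      ] [ 0.64756078 -0.11893157  0.078     ] 1.560593585881374
angle from box +y 1.596593585881374
paint_jar []
tape_roll [(0.92, array([397., 348.]))]
toy_truck [(0.71, array([464., 238.])), (0.31, array([322., 223.]))]
```

Run:
```python
from rig import robot
print(robot.hand_in(), robot.get_state()['time'])
```

```text
the job is handed in; nothing more can be done
the job is handed in; nothing more can be done
```

The larger tray is fully home in the bay and the orange keeper is closed in front of its red front. I handed the job in at about 35 s of the 72 s allowed.

- **Insertion:** I gripped the tab, lifted the tray level and felt along the guides, which lie about 11 mm to the box's left. The tray came to rest on the bay floor and the front plate stopped against the box. The highest force I read was about 6 N, but I only had readings between moves.
- **Keeper:** After letting go of the tray I swung the keeper round to its hard stop, where it resisted with about 6 N. I then backed the arm well clear.
- **Last checks:** The wrist and top pictures show the red front flush with and parallel to the box edge, with the keeper lip in front of it. The keeper angle measured about 1.60 rad against a nominal 1.571, which is within what I can measure from the pictures. The wrist force was near zero, so the robot is touching nothing.
- **Bystanders:** The truck was found where it started. The tape roll was found too, but the network's centre was about 12 pixels from where I saw the roll in the first picture; I took that as network error and did not check further. The network did not find the jar in the last top picture, but it stands upright in the last wrist picture. The arm never worked close to any of the three.
- **One disagreement:** In the pictures the tab starts right at the front plate, so its centre looks about 13 mm nearer the plate than described. I gripped about 4 mm nearer the plate than the stated grip point, and that held.

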